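Index a mosaic turntable to its red station

TASK

The round mosaic on the indexing turntable is to be worked at its red station next. Push the wheel round, the way its spring latch allows, until the latch has dropped fully into the slot with the dark red tile, then bring the wheel back until that slot bears firmly against the latch, and leave it so. Do not force the latch, and leave the loose things round about alone.

Things in the scene. Friction and masses are not known exactly. Their poses are not given: they have to be found in the camera images.
- turntable: Fixed foot of the turntable: a grey round foot, 176 mm across, with a 78 mm wide, 12 mm high arm that runs out along this body's +x to 195 mm from the axis and carries the steel latch block. Origin on the wheel's vertical axis at table height, z up. The wheel overhangs the foot.
- wheel: Wheel on the turntable's axis: blue-grey index plate 230 mm across, underside 30 and top 40 mm above the table, six rim slots (22 mm wide, 12 mm deep) every 60 degrees; one slot has a dark red tile, the others pale tiles (4 to 6 mm high). Origin on the axis, 30 mm above the table; its +x runs through the middle of the red slot. Light friction (1 to 2 N at a peg): it stays where it is left.
- wheel_centre (a point): Axis of the wheel at the plate's top, 40 mm above the table; the mosaic board on it is 159 mm across, top 53 mm above the table. Turning anticlockwise (from above) is free: the bolt drops into each passing slot and, its nose being sloped on that side, rides out again at 8 to 10 N at a peg. Turning clockwise stops dead once the bolt has dropped into a slot, whichever comes first.
- red_slot (a point): Middle of the dark-red-tile slot: 109 mm from the axis, on the plate's top face. It bears firmly when the wheel has been turned clockwise (seen from above) until the slot's wall presses on the bolt's square side: it then lies on the turntable's +x line, or up to 12 mm to either side of it, wherever the latch block has been set.
- peg0 (a point): Top of a round upright wooden peg on the wheel, 16 mm in diameter, from 40 to 87 mm above the table, 88.5 mm from the axis, 30 degrees anticlockwise (seen from above) from the red slot. The wheel can be pushed round by its pegs.
- peg1 (a point): Top of the second peg, of the same size and radius, 150 degrees anticlockwise from the red slot.
- peg2 (a point): Top of the third peg, of the same size and radius, 270 degrees anticlockwise from the red slot.
- latch (a joint): Brass latch bolt, 18 mm wide, at the plate's height; a spring of 2.5 to 4 N pushes it towards the wheel's axis. 0 = fully out (10.5 mm deep in a slot), 0.009 to 0.0105 m = riding on the plain rim. Its knob is a black ball, 66 mm above the table. A slot leaves it 6 mm of play at the rim (3 degrees); a push of 5 to 10 N at a peg is enough to bear firmly, 25 N at the bolt is forcing it.
- glue: Loose glue tube, 119 mm long, black and red with a white cap; bystander. Origin: centre of its underside.
- red_marker: Loose white marker with a red cap, 134 mm long; bystander. Origin: centre of its underside.
- eraser: Loose eraser in a blue sleeve, 43 mm long; bystander. Origin: centre of its underside.
- tweezers: Loose steel tweezers, 121 mm long; bystander. Origin: centre of its underside.
- latch_mount (a point): Point on the arm's middle line, 150 mm from the axis, under the latch block (39 mm wide, 128 to 174 mm from the axis, top 46 mm above the table). The block is screwed tight in slotted holes: each time it stands somewhere within 12 mm to either side of the middle line, and this is not measured; it does not move in use.

How it is judged:
By the outcome, as a careful person would: the job done as asked, in the order asked, and still so for the second after the job is handed in, with the robot touching nothing.
It also fails if it takes over 40 s, if anything falls off the work surface, if the arm or the gripper's body presses on something with over 40 N, if the wrist force passes 120 N, or if a joint passes its speed limit or range.

ROBOT

A 6-joint arm with a two-finger parallel gripper is mounted at the origin on a cart in front of the work surface, level with it; the furniture and walls round the work are solid. World frame = base frame: x ahead of the robot, y to its left, z up, the work surface at z = 0. Lengths are in m, angles in rad, forces in N, time in s.
With the tool pointing down it reaches from about 0.35 to 0.975 m from the base axis. Payload 4.9 kg.
Tool frame: the origin (TCP) lies between the finger pads; the fingertips stand 14 mm ahead of it and the grasp point (between the pads) lies 5 mm behind it (manip.tcp_to_tips is the distance from the TCP to the fingertips, in m); z points along the fingers, y is the line along which they close (so a half turn about z gives the same grasp; the last joint's range is limited). The gripper opens to 85 mm and grips with 20 to 120 N. Pads are 22 mm wide; open, the fingers measure 114 mm over their backs; the gripper's body (76 mm by 85 mm) begins 54 mm behind the grasp point. The pads swing forward as they close: fully open they stand 13 mm farther back than shut.
Start: joints at [1.115, 0.053, 1.613, -0, 1.476, -0.119], TCP at [0.207, 0.59, 0.245] pointing down, gripper open.
Joint ranges: [-3.01, 3.01], [-1.01, 2.22], [0.06, 2.58], [-1.02, 4.17], [0.09, 2.62], [-3.14, 3.14]. Speed limits (rad/s): [2.57, 2.57, 3.14, 3.14, 3.14, 3.14].

INTERFACE

Orientations are given as a unit quaternion [w, x, y, z].
In Python, from plant import manip gives the robot as it stands.
- The arm moves only by the tool servo_tool, never from a script. Its argument "moves" is a list that holds one entry, the list of rows, each a list of 7 numbers: the shift along the tool's x, y, z in mm, then the turn, a rotation vector about the tool's x, y, z in degrees, then the finger opening in mm, from 0 to 85.4. In form: [[[x, y, z, ax, ay, az, fingers], ...]]. A call has 1 to 12 rows; each row shifts and turns the commanded pose from where the row before left it, along the tool's axes as they then stand; what a row does not reach is not made up. A row lasts 1/8 s, in which the tool goes at most 62.5 mm and 10.7 degrees, less where a joint would pass 70% of its speed; a pose out of reach is approached as far as the arm can. A call with a gripper value outside its range is refused whole. The fingers move at their own pace and stop on an object; the grip force is fixed at half the most. Time passes only in rows, so rows that do not move let the fingers close. It gives the time, the measured TCP pose, the force, the opening and the grip force at its end, in the units of the state.
- manip.state(): the state, without advancing time (a new reading comes with each control period).
- manip.grab_frame(name): name is "scene" or "top"; returns a dict with "image" (480x640x3 uint8, blue, green, red), "mtx" (3x3 intrinsics, pixels), "dist_coeffs" ([k1, k2, p1, p2, k3] as OpenCV has them; the pictures are not rectified), "eye" and "rotation" of the camera in the world. Camera axes: x right, y down, z forward; pixel columns grow to the right and rows downward; lengths in m; the calibration is good to about 2 mm. A picture is of the moment at which its call begins. There is no depth.
- manip.job_done(): hands the job in; it is judged then, once.
The state is a dict: "time": time; "joint_pos": joint angles; "joint_vel": joint speeds; "joint_efforts": joint torques, N m; "tool_pos": TCP position; "tool_rot": TCP orientation; "contact_force": force on the tool from outside, world axes, zero at the start; "ft_torque": the same for the moment, N m; "gripper_width": opening from 0.0 (shut) to 1.0 (fully open); "grasp_force": force on a finger pad.
Only numpy, scipy, OpenCV 4.12 (cv2) and the standard library are available. Lean on these libraries where they do the work, as an engineer would, in place of code of your own. Each camera call takes 0.05 s, during which the arm holds its last target. There are 200 camera calls.

## Working session

There is one attempt and no reset: what is moved stays moved. The work goes in short steps, Python scripts to look and compute and a tool call to move; the robot and the scene stay as the last step left them, time stands still between calls to the robot, and variables do not carry over. Pictures are saved under pics/ and viewed, at most 10 in all, crops included, and the job is handed in when it is done.

Besides the shell and the picture viewer there is one more tool, called after "Emit:" by a JSON object that holds its "api" and its "payload". servo_tool: Moves the arm, as the interface text tells. Its arguments: {"type":"object","properties":{"moves":{"type":"array"}},"required":["moves"]}

```bash
mkdir -p pics
cat > h.py <<'E'
from plant import manip
import numpy as np, cv2
def grab(n,save=None):
    f=manip.grab_frame(n)
    if save: cv2.imwrite('pics/'+save+'.png',f['image'])
    return f
def ray(f,uv,z):
    p=cv2.undistortPoints(np.array([[uv]],float),np.array(f['mtx']),np.array(f['dist_coeffs']))[0,0]
    d=np.array(f['rotation'])@np.array([p[0],p[1],1]); e=np.array(f['eye'])
    return e+d*(z-e[2])/d[2]
E
python3 - <<'E'
from h import *
for n in('top','scene'):
    f=grab(n,n+'0'); print(n,f['eye'],f['rotation'],f['mtx'])
s=manip.state();print(s['tool_pos'],s['tool_rot'],s['time'],s['contact_force'])
E
```

```text
top [0.45665692 0.32331912 1.07279608] [ 0.03140112 -0.69800841  0.71418302 -0.04172343] [[500.25742318   0.         316.82593304]
 [  0.         500.25742318 237.15294614]
 [  0.           0.           1.        ]]
scene [ 0.03444372 -0.19210629  0.51049627] [-0.45568611  0.79629087 -0.35056077  0.18809086] [[441.47891268   0.         327.37246034]
 [  0.         441.47891268 237.30688815]
 [  0.           0.           1.        ]]
[0.20631588 0.58940434 0.24420228] [-2.63606499e-04  1.67606627e-01  9.85853524e-01 -8.82471279e-04] 0.1 [-0.56477362 -0.36036021 -0.82014423]
```

View pics/top0.png

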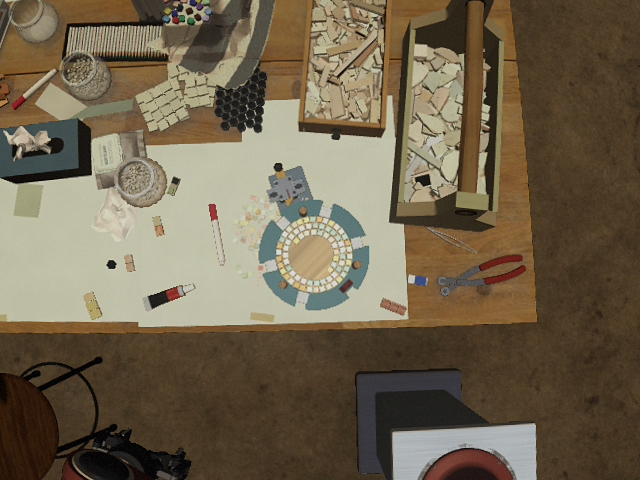

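View pics/scene0.png

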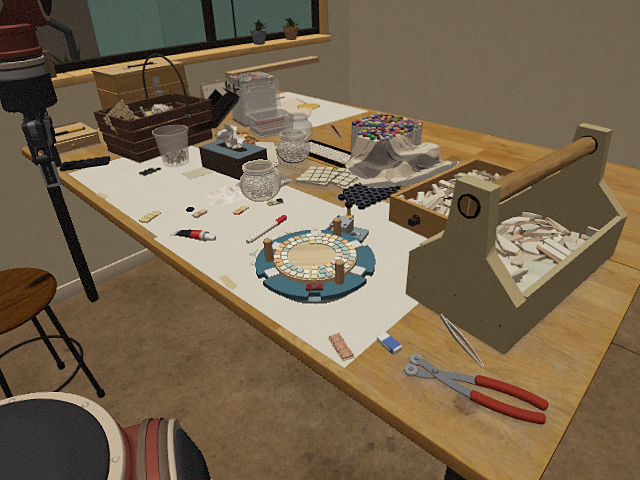

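The top view shows the wheel centred near (314,256), with the red tile at (347,286). The latch block is at (290,185) with its knob at (278,167). The pegs are at about (357,266), (303,211) and (283,285). The scene view agrees. The red slot needs about 150° anticlockwise, so I'll measure it next.

```bash
cat >> h.py <<'E'
from scipy.spatial.transform import Rotation as R
def fix(f):
    q=np.array(f['rotation']); f['rotation']=R.from_quat(q[[1,2,3,0]]).as_matrix(); return f
def ang(p,c): return np.degrees(np.arctan2(p[1]-c[1],p[0]-c[0]))
def wheel(f):
    im=f['image']; h=cv2.cvtColor(im,cv2.COLOR_BGR2HSV)
    m=cv2.inRange(h,(90,60,50),(110,200,160)); m[:180]=0;m[330:]=0;m[:,:240]=0;m[:,390:]=0
    pts=cv2.findNonZero(m); hull=cv2.convexHull(pts)
    P=np.array([ray(f,p[0].astype(float),.04)[:2] for p in hull])
    from scipy.optimize import least_squares
    g=P.mean(0)
    s=least_squares(lambda v:np.hypot(P[:,0]-v[0],P[:,1]-v[1])-v[2],[*g,.115],loss='soft_l1',f_scale=.002)
    r=cv2.inRange(h,(0,100,30),(8,255,130))|cv2.inRange(h,(172,100,30),(180,255,130))
    return s.x,m,r
def blob(m,lo,hi,box):
    x0,y0,x1,y1=box; n,l,st,c=cv2.connectedComponentsWithStats(m)
    return [(c[i].round(1),st[i][4]) for i in range(1,n) if lo<=st[i][4]<=hi and x0<c[i][0]<x1 and y0<c[i][1]<y1]
E
python3 - <<'E'
from h import *
print(manip.tcp_to_tips)
f=fix(grab('top')); c,m,r=wheel(f); print('centre',c)
for p,a in blob(r,8,400,(240,180,390,330)): print('red',p,a,ray(f,p,.045),ang(ray(f,p,.045),c))
im=f['image'];g=cv2.cvtColor(im,cv2.COLOR_BGR2HSV)
k=cv2.inRange(g,(0,0,0),(180,255,40))
for p,a in blob(k,10,200,(255,150,310,200)): print('knob',p,a,ray(f,p,.06),ang(ray(f,p,.06),c))
pg=cv2.inRange(g,(5,100,40),(20,255,150))
for p,a in blob(pg,20,400,(255,195,375,315)): print('peg',p,a,ray(f,p,.08),ang(ray(f,p,.08),c),np.hypot(*(ray(f,p,.08)[:2]-c[:2])))
cv2.imwrite('pics/topc.png',cv2.resize(im[150:330,240:390],None,fx=4,fy=4*.83,interpolation=cv2.INTER_CUBIC))
E
```

```text
0.014
centre [0.52912306 0.31383899 0.11289918]
red [345.6 285.5] 67 [0.46227387 0.25040595 0.045     ] -136.5020182055915
knob [277.7 166.3] 31 [0.7109153  0.38479611 0.06      ] 21.32168928392788
peg [302.3 210.9] 35 [0.613168   0.33547918 0.08      ] 14.439080431686378 0.08678623373251337
peg [356.2 264.3] 32 [0.50357491 0.23058086 0.08      ] -107.05887480554694 0.08708973813787099
```

View pics/topc.png

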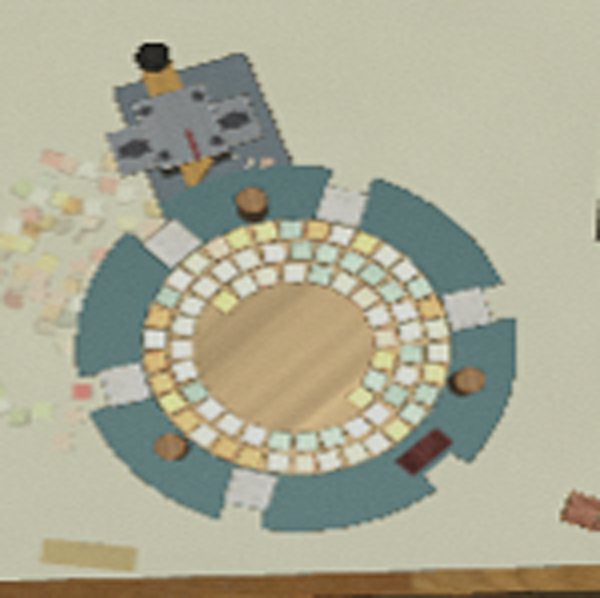

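Emit:
{"api": "servo_tool", "payload": {"moves": [[[-50, -30, 0, 0, 0, 0, 50], [-50, -30, 0, 0, 0, 0, 50], [-50, -30, 0, 0, 0, 0, 50], [-50, -30, 0, 0, 0, 0, 50], [-50, -30, 0, 0, 0, 0, 50], [-50, -30, 0, 0, 0, 0, 50], [-50, -30, 0, 0, 0, 0, 50], [-50, -30, 0, 0, 0, 0, 50], [0, 0, 15, 0, 0, 10, 50], [0, 0, 15, 0, 0, 10, 50], [0, 0, 15, 0, 0, 10, 50], [0, 0, 15, 0, 0, 10, 50]]]}}

```text
time: 1.65
tool_pos: [0.5045, 0.231, 0.1844]
tool_rot: [-0.0, 0.497, 0.868, -0.0]
contact_force: [-0.5, -0.1, -0.2]
gripper_width: 0.588
grasp_force: 0.0
```

Emit:
{"api": "servo_tool", "payload": {"moves": [[[0, 0, 10, 0, 0, 10, 50], [0, 0, 10, 0, 0, 10, 50], [0, 0, 10, 0, 0, 10, 50], [0, 0, 10, 0, 0, 9, 50], [0, 0, 10, 0, 0, 9, 50], [0, 0, 0, 0, 0, 0, 50], [0, 0, 0, 0, 0, 0, 50]]]}}

```text
time: 2.52
tool_pos: [0.5048, 0.2312, 0.1355]
tool_rot: [0.0, 0.805, 0.594, 0.0]
contact_force: [-0.5, 0.8, 0.2]
gripper_width: 0.586
grasp_force: 0.0
```

```bash
cat >> h.py <<'E'
def tool():
    s=manip.state(); q=np.array(s['tool_rot']); M=R.from_quat(q[[1,2,3,0]]).as_matrix()
    return s,np.array(s['tool_pos']),M,np.degrees(np.arctan2(M[1,1],M[0,1]))
E
python3 - <<'E'
from h import *
s,p,M,y=tool(); print(s['time'],p,y,M[:,2],s['joint_pos'],s['gripper_width'],s['contact_force'])
peg=np.array([.503,.2305,p[2]]); print('to peg tool mm',M.T@(peg-p)*1e3)
f=fix(grab('top')); 
for uv in([288.7,203.6],[286.5,197]): 
  b=ray(f,uv,.036); print('bolt',b,ang(b,[.5285,.3142]))
f=grab('scene','s1')
cv2.imwrite('pics/s1c.png',cv2.resize(f['image'][150:350,220:420],None,fx=3,fy=3))
E
```

```text
2.525 [0.50483879 0.23120469 0.13553649] -17.169833449825987 [ 2.06840457e-04  4.99411478e-05 -9.99999977e-01] [ 2.95442858e-01 -1.91813173e-02  1.87491950e+00 -1.29708238e-05
  1.28564205e+00  5.95116621e-01] 0.5862263438054978 [-0.538719    0.78315257  0.21799516]
to peg tool mm [-1.21610480e+00 -1.54881900e+00 -4.15530058e-04]
bolt [0.63623241 0.36424431 0.036     ] 24.916008100337837
bolt [0.65039948 0.36863327 0.036     ] 24.062782885849987
```

View pics/s1c.png

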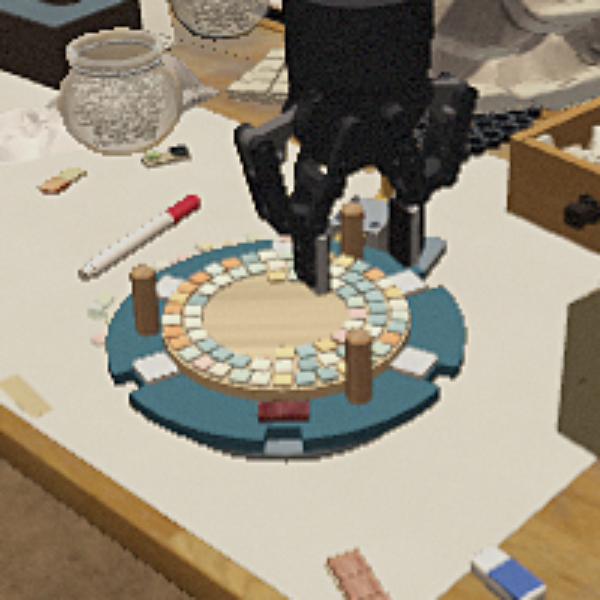

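Emit:
{"api": "servo_tool", "payload": {"moves": [[[-1, -1.5, 15, 0, 0, 0, 50], [0, 0, 15, 0, 0, 0, 50], [0, 0, 15, 0, 0, 0, 50], [0, 0, 16, 0, 0, 0, 50], [0, 0, 0, 0, 0, 0, 24], [0, 0, 0, 0, 0, 0, 24], [0, 0, 0, 0, 0, 0, 24]]]}}

```text
time: 3.5
tool_pos: [0.5037, 0.2309, 0.0752]
tool_rot: [0.0, 0.805, 0.593, 0.001]
contact_force: [-0.9, 0.5, 0.5]
gripper_width: 0.275
grasp_force: 0.0
```

Run:
```python
from h import *
s,p,M,y=tool(); c=np.array([.5285,.3142])
print(s['time'],p,y,s['contact_force'],s['gripper_width'],'tcp ang',ang(p,c),np.hypot(*(p[:2]-c)), 'centre in tool',M.T[:2,:2]@(c-p[:2]))
```

```text
3.5 [0.50368089 0.23086664 0.07517028] -17.29830554652521 [-0.92010252  0.49419051  0.48423308] 0.2745483283186277 tcp ang -106.58506721872293 0.08695077431347242 centre in tool [ 0.086944   -0.00108237]
```

Emit:
{"api": "servo_tool", "payload": {"moves": [[[0.3, 7.7, 0, 0, 0, -5, 24], [0.3, 7.7, 0, 0, 0, -5, 24], [0.3, 7.7, 0, 0, 0, -5, 24], [0.3, 7.7, 0, 0, 0, -5, 24], [0.3, 7.7, 0, 0, 0, -5, 24], [0.3, 7.7, 0, 0, 0, -5, 24], [0.3, 7.7, 0, 0, 0, -5, 24], [0.3, 7.7, 0, 0, 0, -5, 24], [0.3, 7.7, 0, 0, 0, -5, 24], [0.3, 7.7, 0, 0, 0, -5, 24], [0.3, 7.7, 0, 0, 0, -5, 24], [0.3, 7.7, 0, 0, 0, -5, 24]]]}}

```text
time: 5.0
tool_pos: [0.5884, 0.2493, 0.0745]
tool_rot: [-0.001, 0.4, 0.917, -0.001]
contact_force: [-7.1, -2.9, 2.5]
gripper_width: 0.28
grasp_force: 3.5
```

```bash
cat >> h.py <<'E'
def rep(c=np.array([.5285,.3142])):
    s,p,M,y=tool()
    F=np.array(s['contact_force'])
    print('t',s['time'],p,'yaw',y,'F tool',(M.T@F).round(1),'w',s['gripper_width'],'tcp ang',ang(p,c),'r',np.hypot(*(p[:2]-c)), 'q6',s['joint_pos'][5])
E
cat > look.py <<'E'
from h import *
import sys
rep(); f=fix(grab('top')); c,m,r=wheel(f); print('centre',c)
for p,a in blob(r,8,400,(240,180,390,330)): print('red',p,a,ang(ray(f,p,.045),[.5285,.3142]))
cv2.imwrite('pics/%s.png'%sys.argv[1],cv2.resize(f['image'][150:330,240:390],None,fx=3.3,fy=3.3,interpolation=cv2.INTER_CUBIC))
E
python3 look.py t1
```

```text
t 5.0 [0.58841933 0.24933521 0.07449753] yaw 42.871574347970075 F tool [ 2.7 -7.2 -2.4] w 0.2800279548028472 tcp ang -47.269565351559145 r 0.08830497268849881 q6 -0.46344336989326007
centre [0.52905973 0.31402448 0.11270028]
red [357.7 246.1] 78 -81.11707911452594
```

View pics/t1.png

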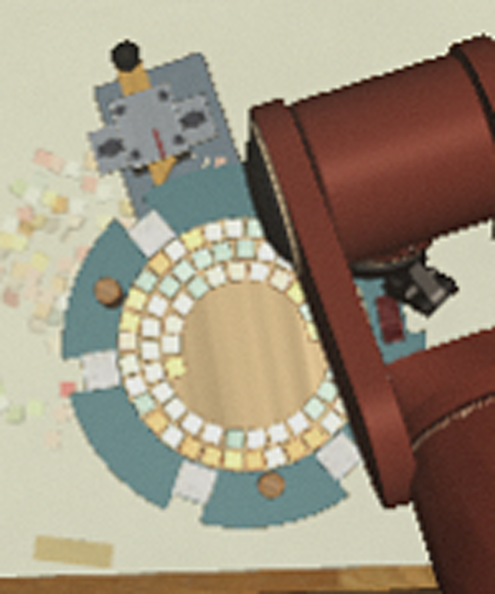

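The red slot has moved to about -81°, and the bolt is on the plain rim just past the first slot. I'll carry on.

Emit:
{"api": "servo_tool", "payload": {"moves": [[[0.4, 7.7, 0, 0, 0, -5, 24], [0.4, 7.7, 0, 0, 0, -5, 24], [0.4, 7.7, 0, 0, 0, -5, 24], [0.4, 7.7, 0, 0, 0, -5, 24], [0.4, 7.7, 0, 0, 0, -5, 24], [0.4, 7.7, 0, 0, 0, -5, 24], [0.4, 7.7, 0, 0, 0, -5, 24], [0.4, 7.7, 0, 0, 0, -5, 24], [0.4, 7.7, 0, 0, 0, -5, 24], [0.4, 7.7, 0, 0, 0, -5, 24], [0.4, 7.7, 0, 0, 0, -5, 24], [0.4, 7.7, 0, 0, 0, -5, 24]]]}}

```text
time: 6.55
tool_pos: [0.6162, 0.3327, 0.0749]
tool_rot: [0.001, -0.111, 0.994, -0.001]
contact_force: [3.6, -4.0, -0.6]
gripper_width: 0.278
grasp_force: 2.3
```

Emit:
{"api": "servo_tool", "payload": {"moves": [[[0.4, 7.7, 0, 0, 0, -5, 24], [0.4, 7.7, 0, 0, 0, -5, 24], [0.4, 7.7, 0, 0, 0, -5, 24], [0.4, 7.7, 0, 0, 0, -5, 24], [0.4, 7.7, 0, 0, 0, -5, 24], [0.4, 7.7, 0, 0, 0, -5, 24], [0, 0, 0, 0, 0, 0, 24]]]}}

```text
time: 7.42
tool_pos: [0.5939, 0.3749, 0.0752]
tool_rot: [0.001, -0.363, 0.932, 0.0]
contact_force: [1.1, -0.4, 0.5]
gripper_width: 0.281
grasp_force: 0.4
```

```bash
python3 look.py t2
```

```text
t 7.425 [0.59392338 0.37491394 0.07520768] yaw 132.6140844358869 F tool [-0.6 -1.  -0.5] w 0.2808636756269097 tcp ang 42.861809534894576 r 0.08925469360768011 q6 -1.8571826479240572
centre [0.52835161 0.31323335 0.11250309]
```

View pics/t2.png

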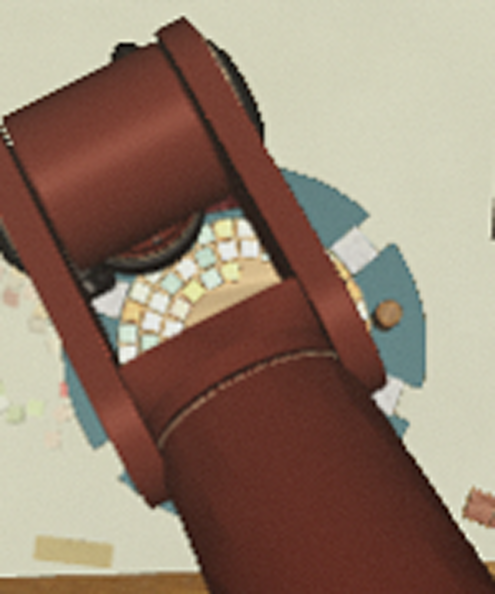

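The arm hides the latch here. Peg2 shows at crop (387,313), so I'll track the wheel angle by that peg, and look at the scene view for the latch.

```bash
cat > pk.py <<'E'
from h import *
import sys
rep(); f=fix(grab('top')); g=cv2.cvtColor(f['image'],cv2.COLOR_BGR2HSV)
pg=cv2.inRange(g,(5,100,40),(20,255,150)); c=np.array([.5288,.3141])
for p,a in blob(pg,15,200,(255,195,375,315)):
    b=ray(f,p,.087); print('peg',p,a,'red if peg0,1,2',(ang(b,c)-np.array([30,150,270])+540)%360-180,np.hypot(*(b[:2]-c)))
if len(sys.argv)>1:
    f=grab('scene'); cv2.imwrite('pics/%s.png'%sys.argv[1],cv2.resize(f['image'][180:320,250:400],None,fx=4,fy=4,interpolation=cv2.INTER_CUBIC))
E
python3 pk.py s2
```

```text
t 7.475 [0.59373899 0.37478497 0.07507422] yaw 132.59026345718706 F tool [ 0.1 -1.   0.2] w 0.280273659315312 tcp ang 42.88169168067948 r 0.08903181424322229 q6 -1.856926743332567
```

View pics/s2.png

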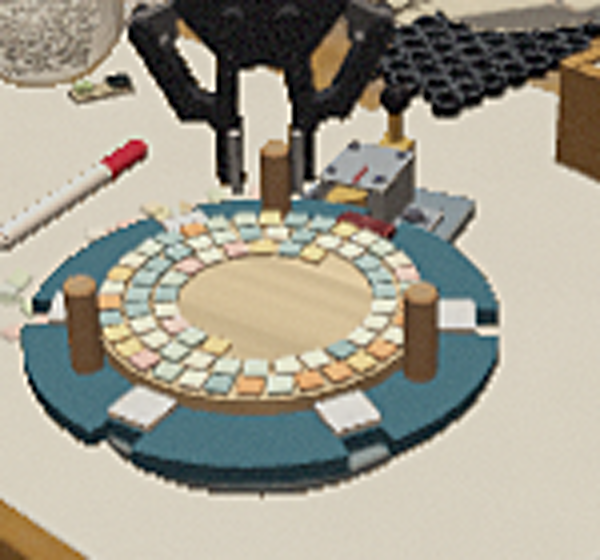

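The scene view shows everything: the red tile at crop (367,223), the bolt nose at (350,195) and the knob at (397,97). The bolt is riding on the rim, not yet in the red slot.

```bash
cat > pk.py <<'E'
from h import *
import sys
rep(); f=fix(grab('scene')); g=cv2.cvtColor(f['image'],cv2.COLOR_BGR2HSV); c=np.array([.5288,.3141])
r=cv2.inRange(g,(0,100,30),(8,255,130))|cv2.inRange(g,(172,100,30),(180,255,130))
for p,a in blob(r,8,200,(325,225,370,245)):
    b=ray(f,p,.045); print('red',p,a,ang(b,c),np.hypot(*(b[:2]-c)))
w=np.s_[196:213,342:357]; k=(255-f['image'][w].max(2).astype(float)); k[k<190]=0
yy,xx=np.mgrid[196:213,342:357]; kn=[(k*xx).sum()/k.sum(),(k*yy).sum()/k.sum()]
b=ray(f,kn,.06); print('knob',np.round(kn,2),(k>0).sum(),np.hypot(*(b[:2]-c)),ang(b,c))
pg=cv2.inRange(g,(4,80,30),(20,255,150))
for p,a in blob(pg,30,400,(260,205,370,280)):
    print('peg',p,a,ang(ray(f,p,.066),c),np.hypot(*(ray(f,p,.066)[:2]-c)))
if len(sys.argv)>1:
    cv2.imwrite('pics/%s.png'%sys.argv[1],cv2.resize(f['image'][180:270,310:400],None,fx=6,fy=6,interpolation=cv2.INTER_CUBIC))
E
python3 pk.py
```

```text
t 7.575 [0.59353099 0.37458853 0.07476607] yaw 132.614039273488 F tool [-0.9 -0.8 -0.1] w 0.2791894253442067 tcp ang 42.88013669962353 r 0.08874572791533328 q6 -1.8575152427975923
red [337.6 234.2] 13 15.170100453613118 0.09269912767604813
red [344.9 236.7] 15 3.8764873913653575 0.09204307790806045
knob [349.17 201.07] 104 0.21774122131597537 23.6432136419074
peg [318.8 224.5] 116 39.83983976262861 0.08706912366475643
```

Emit:
{"api": "servo_tool", "payload": {"moves": [[[0.2, 4, 0, 0, 0, -2.6, 24], [0.2, 4, 0, 0, 0, -2.6, 24], [0.2, 4, 0, 0, 0, -2.6, 24], [0.2, 4, 0, 0, 0, -2.6, 24], [0, 0, 0, 0, 0, 0, 24]]]}}

```text
time: 8.25
tool_pos: [0.5819, 0.385, 0.0747]
tool_rot: [0.001, -0.446, 0.895, -0.0]
contact_force: [4.1, -0.3, -0.4]
gripper_width: 0.282
grasp_force: 1.6
```

```bash
python3 pk.py
```

```text
t 8.25 [0.58194262 0.38500123 0.07470893] yaw 143.03150787555447 F tool [-2.2 -3.5  0.4] w 0.2821540164714502 tcp ang 52.95354033007475 r 0.08870697595296298 q6 -2.018092089053498
red [334.9 233.3] 26 19.27609399058935 0.09376418547368483
knob [349.07 201.08] 103 0.21760031482266118 23.697820412156315
peg [310.8 225.3] 106 50.85079082647805 0.08492154510461362
```

Emit:
{"api": "servo_tool", "payload": {"moves": [[[0, 1.5, 0, 0, 0, -1, 24], [0, 1.5, 0, 0, 0, -1, 24], [0, 0, 0, 0, 0, 0, 24]]]}}

```text
time: 8.68
tool_pos: [0.579, 0.387, 0.0747]
tool_rot: [0.0, -0.462, 0.887, 0.0]
contact_force: [3.2, 0.3, 1.0]
gripper_width: 0.281
grasp_force: 1.4
```

```bash
python3 pk.py
```

```text
t 8.675 [0.57895083 0.38696932 0.07467869] yaw 145.08067632341795 F tool [-2.1 -2.5 -1. ] w 0.28110901230882707 tcp ang 55.26650633032691 r 0.08854749988150712 q6 -2.049805581379313
red [332.9 232.9] 25 22.03342152809494 0.0938326231742984
knob [349.1 201. ] 105 0.21801537337516516 23.712462498721138
peg [309.2 225.5] 110 53.10587035975955 0.08471192659193413
```

Emit:
{"api": "servo_tool", "payload": {"moves": [[[0, 1.5, 0, 0, 0, -1, 24], [0, 0, 0, 0, 0, 0, 24]]]}}

```text
time: 8.98
tool_pos: [0.5763, 0.3876, 0.0737]
tool_rot: [-0.001, -0.47, 0.882, 0.0]
contact_force: [0.4, -0.7, 0.0]
gripper_width: 0.277
grasp_force: 0.1
```

```bash
sed -i 's/196:213,342:357/200:212,342:355/g' pk.py; python3 pk.py s3
```

```text
t 8.975 [0.57630818 0.3876209  0.07370303] yaw 146.1189432471109 F tool [ 0.4 -0.7 -0. ] w 0.27715979604538016 tcp ang 56.92974762071698 r 0.08761421646137475 q6 -2.0656865166988045
red [331.  232.6] 21 24.589458510727834 0.09378513227070222
knob [348.37 204.48] 65 0.20060101414559467 22.679528389283625
peg [307.8 225.4] 104 54.952559080220375 0.08577279036211914
```

View pics/s3.png

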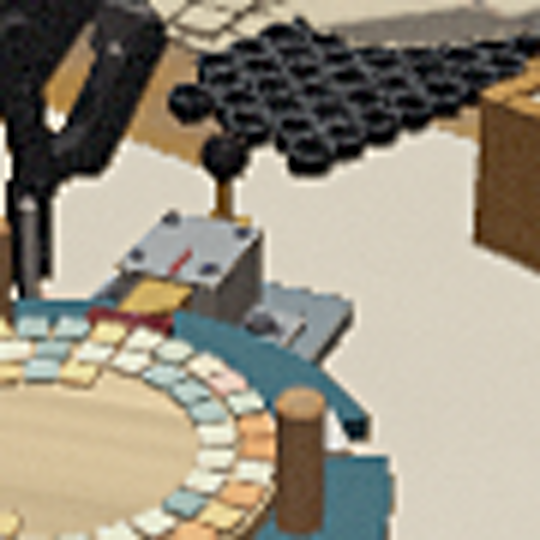

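```bash
python3 - <<'E'
from h import *
f=fix(grab('scene')); Rm=f['rotation'];e=np.array(f['eye'])
def pr(X): return cv2.projectPoints(np.array([X]),cv2.Rodrigues(Rm.T)[0],-Rm.T@e,np.array(f['mtx']),np.array(f['dist_coeffs']))[0].ravel()
k=np.array([.711,.385,.06]); d=np.array([np.cos(.33),np.sin(.33),0])
print(pr(k),pr(k-.01*d)-pr(k)); rep()
E
python3 - <<'E'
import sys; sys.path.insert(0,'.')
import cv2
a=cv2.imread('pics/s2.png'); b=cv2.imread('pics/s3.png')
# same scale (6x), region 335..365, 190..240
A=cv2.resize(a[(190-180)*4:(240-180)*4,(325-250)*4:(370-250)*4],(360,400)); B=cv2.resize(b[60:360,90:360],(360,400))
cv2.imwrite('pics/ab.png',cv2.hconcat([A,B]))
E
```

```text
[349.70522665 205.76028821] [-1.65938343  1.88041239]
t 9.075 [0.57640276 0.38757208 0.0736083 ] yaw 146.11200886765778 F tool [ 0.1 -1.1 -0.4] w 0.2772510236703664 tcp ang 56.86050360200031 r 0.08762498073491837 q6 -2.065610518668964
```

View pics/ab.png

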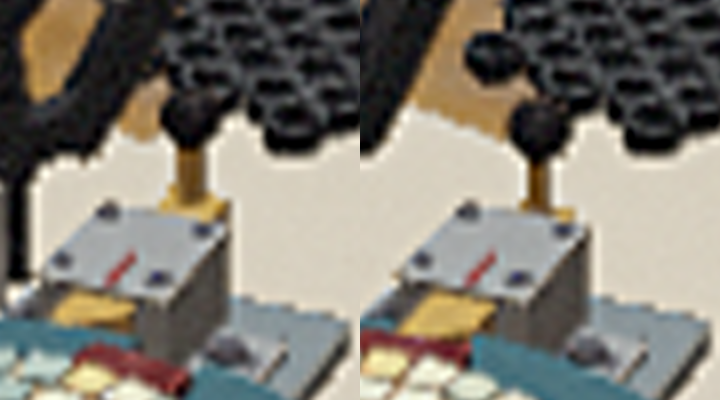

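The bolt has moved about 10 mm towards the axis: its rear end shifted -1.6 px, as expected for a full drop. The push force has also vanished. I'll nudge slightly further within the play, then back off clockwise.

Emit:
{"api": "servo_tool", "payload": {"moves": [[[0, 0.7, 0, 0, 0, 0, 24], [0, 0, 0, 0, 0, 0, 24]]]}}

```text
time: 9.32
tool_pos: [0.5765, 0.388, 0.074]
tool_rot: [-0.0, -0.47, 0.883, 0.0]
contact_force: [-0.0, 0.5, -0.6]
gripper_width: 0.281
grasp_force: 0.0
```

Emit:
{"api": "servo_tool", "payload": {"moves": [[[0, -2, 0, 0, 0, 1, 24], [0, -2, 0, 0, 0, 1, 24], [0, -1.5, 0, 0, 0, 1, 24], [0, -1.5, 0, 0, 0, 1, 24], [0, 0, 0, 0, 0, 0, 24]]]}}

```text
time: 9.95
tool_pos: [0.5827, 0.3839, 0.0743]
tool_rot: [0.0, -0.439, 0.898, -0.0]
contact_force: [0.2, -0.8, -0.3]
gripper_width: 0.282
grasp_force: 0.0
```

```bash
python3 pk.py
```

```text
t 9.95 [0.58272075 0.38388126 0.0743147 ] yaw 142.07844694969077 F tool [ 0.5 -0.6  0.3] w 0.28215168187300793 tcp ang 52.112616287729296 r 0.0882913808331402 q6 -2.0037383942815015
red [331.6 232.8] 25 23.695059229892195 0.09336872136895863
knob [348.38 204.44] 66 0.20079789734610856 22.69434205826311
peg [307.4 225.6] 96 55.58532647879073 0.0851487959901226
```

Emit:
{"api": "servo_tool", "payload": {"moves": [[[0, -1, 0, 0, 0, 0.5, 24], [0, -1, 0, 0, 0, 0.5, 24], [0, 0, 0, 0, 0, 0, 24]]]}}

```text
time: 10.38
tool_pos: [0.584, 0.3828, 0.0743]
tool_rot: [-0.0, -0.431, 0.902, 0.0]
contact_force: [-0.7, 0.2, 0.4]
gripper_width: 0.278
grasp_force: 0.7
```

Emit:
{"api": "servo_tool", "payload": {"moves": [[[0, -0.5, 0, 0, 0, 0, 24], [0, -0.5, 0, 0, 0, 0, 24], [0, 0, 0, 0, 0, 0, 24]]]}}

```text
time: 10.75
tool_pos: [0.5842, 0.3827, 0.0742]
tool_rot: [-0.001, -0.431, 0.902, 0.001]
contact_force: [-4.0, 3.4, 1.3]
gripper_width: 0.282
grasp_force: 2.5
```

```bash
python3 pk.py
```

```text
t 10.75 [0.58416692 0.38273335 0.0742246 ] yaw 141.1188422290485 F tool [-0.1  5.3 -1.3] w 0.2820432703955187 tcp ang 50.91441525737116 r 0.08829283649055063 q6 -1.990493586190297
red [331.7 232.9] 21 23.489950305813142 0.0930417276552885
knob [348.37 204.48] 65 0.2005975471750087 22.67896256334719
peg [308.6 225.6] 107 53.963924463203114 0.0845638024584311
```

Emit:
{"api": "servo_tool", "payload": {"moves": [[[0, -0.5, 0, 0, 0, 0, 24], [0, 0, 0, 0, 0, 0, 24], [0, 0, 0, 0, 0, 0, 24]]]}}

```text
time: 11.18
tool_pos: [0.5842, 0.3827, 0.0742]
tool_rot: [-0.001, -0.432, 0.902, 0.001]
contact_force: [-4.9, 4.1, 1.4]
gripper_width: 0.283
grasp_force: 3.1
```

```bash
python3 pk.py
```

```text
t 11.175 [0.58424077 0.38271749 0.0742478 ] yaw 141.12684741687045 F tool [-0.   6.4 -1.4] w 0.28328444064490205 tcp ang 50.870743190172334 r 0.08832712358715455 q6 -1.9911676954791901
red [332.  232.9] 22 23.12348794577545 0.09323379240834842
knob [348.3 204.5] 64 0.20046991777049183 22.713905843261024
peg [308.4 225.5] 106 54.191543714937694 0.08507046414735521
```

Emit:
{"api": "servo_tool", "payload": {"moves": [[[0, -0.5, 0, 0, 0, 0, 24], [0, 0, 0, 0, 0, 0, 24], [0, 0, 0, 0, 0, 0, 24]]]}}

```text
time: 11.6
tool_pos: [0.5843, 0.3826, 0.0742]
tool_rot: [-0.001, -0.432, 0.902, 0.001]
contact_force: [-6.7, 4.9, 1.9]
gripper_width: 0.277
grasp_force: 3.7
```

Emit:
{"api": "servo_tool", "payload": {"moves": [[[0, 1, 0, 0, 0, 0, 24], [0, 1, 0, 0, 0, 0, 24], [0, 1, 0, 0, 0, 0, 24], [0, 1, 0, 0, 0, 0, 24], [0, 1, 0, 0, 0, 0, 24], [0, 0, 0, 0, 0, 0, 45], [0, 0, 0, 0, 0, 0, 45], [0, 0, 0, 0, 0, 0, 45], [0, 0, -20, 0, 0, 0, 45], [0, 0, -30, 0, 0, 0, 45], [0, 0, -30, 0, 0, 0, 45], [0, 0, -30, 0, 0, 0, 45]]]}}

```text
time: 13.1
tool_pos: [0.5822, 0.3849, 0.1873]
tool_rot: [0.001, -0.431, 0.902, 0.0]
contact_force: [-0.5, -0.5, -0.8]
gripper_width: 0.527
grasp_force: 0.0
```

```bash
python3 pk.py s4
```

```text
t 13.1 [0.58217572 0.3848837  0.18729007] yaw 141.10703202763452 F tool [0.7 0.  0.8] w 0.5274133837800806 tcp ang 52.78772403246862 r 0.08875397364678998 q6 -1.9851524172013912
red [331.9 233. ] 20 23.160999619159806 0.09278048303831991
knob [348.37 204.37] 68 0.201101562120005 22.72910726353713
peg [308.5 225.7] 108 54.1437980501592 0.08419628390359456
```

View pics/s4.png

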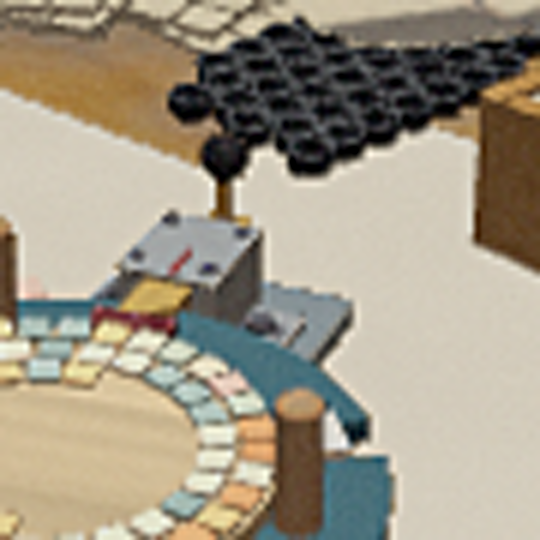

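The bolt nose (crop 160,295) sits in the red slot, with the tile at (135,322). The knob is unchanged at (225,157), the wheel has stayed put since release, and the gripper is clear.

```bash
python3 -c "from plant import manip; print(manip.job_done())"
```

```text
the job is handed in; nothing more can be done
None
```

The wheel was pushed anticlockwise until the latch dropped fully into the red slot, then brought back clockwise until the slot bore on the bolt at about 8 N at the peg; it stayed put on release, and the job is handed in with the gripper clear.

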